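# Move the charged battery from the charger to the glass grinder

## Task

Take the charged teal battery out of the charger by pressing the charger's red catch pad, and slide it into the rails of the blue glass grinder until the catch clicks up behind it and holds it. Push and press gently: feel for the end of travel and do not squash the rubber end stop. Let go of the battery, and leave everything else on the bench where it is.

Things in the scene. Friction and masses are not known exactly. Their poses are not given: they have to be found in the camera images.
- battery: Charged battery, 0.3-0.5 kg, 90 long (x) x 60 wide x 62 high mm, teal, orange band at its nose (+x end, goes in first), green bars on top. Origin: centre of underside. Foot z 0-10: dovetail 60 mm wide at the bottom, 48 at the top, first 8 mm at the nose 52 wide and bevelled below. Casing z 11-62: 90 x 46 mm, flat upright sides to grip across the 46. Starts latched in the charger
- battery_nose (a point): Centre of the lower edge of the battery's nose: 45 mm ahead (+x) of its origin, on its underside
- charger: Fixed charger: grey bay in front, black box behind it (x 69 to 154, 130 wide, 70 high, mm), green lamp. Origin: on the bench under the centre of a battery pushed fully home; x = push-in direction, y left, z up. Bay floor 20 mm above the bench, so a battery in it has its underside at z = 20. Rail tops at z = 35, rail outsides at y = +-48. A latched battery rests at x about -2
- charger_mouth (a point): Middle of the mouth of the charger's rails at floor height (charger frame x -80, z 20 mm). Two dovetail rails, 1.5 mm play on each side of the battery's foot (2.5 mm upwards), straight from x -64 inwards; from there to the mouth at x -80 flared 4 mm a side and the floor sloping down 5 mm. Rubber end stop at x +45, up to z 48. A battery lifts clear with its origin at x -127 or less
- charger_catch_pad (a point): Top centre of the charger's red catch pad, 26 x 28 mm, left of the bay (charger frame x -54, y 66, z 31 mm at rest); press it straight down. The catch itself, in mid floor, stands 6 mm up, upright face at x -47 behind the latched battery, slope towards the mouth. When it is down, a sprung ejector (7.5 N at home, 4.5 N after 12 mm) pops the battery out 12 mm or a little more, over the catch
- charger_catch (a joint): How far the charger's catch is down, m: 0 up, 0.006 level with the bay floor (battery free), 0.009 at its hard end. Spring 1 N rising to 2.3 N, plus 2 to 5 N of rubbing while the latched battery leans on it
- grinder: Fixed glass grinder: blue box (x 72 to 238, 182 wide, 84 high, mm), brass head to z 114, shield on the far side to z 165. In front a bay with aluminium rails, the same in all sizes, catch and ejector as the charger's. Origin and axes as for the charger, BUT the whole bay lies up to 12 mm nearer or farther along x than this frame says, different each time: feel it. In y and z it is true
- grinder_mouth (a point): Nominal middle of the grinder's rail mouth (grinder frame x -80, z 20; true x up to 12 mm off: to enter, set the battery down at x -144 or less). Pushing in takes 2-6 N at first, 8-15 N over the last 12 mm against the ejector; then the stiff end stop. The catch clicks up when the battery is within 2 mm of the stop; if not, the ejector pushes it back out when it is let go
- grinder_catch (a joint): How far the grinder's catch is down, m: 0 up, about 0.006 while a battery lies over it, back to 0 when it has clicked up behind the battery
- grinder_stop (a joint): How far the rubber end stop of the grinder's bay is squashed, m: 0 free, 3.5 N per mm; more than 0.002 harms it. The click needs no squashing at all
- flat_battery: A bystander: an empty battery of the same shape, purple with dark bars, 90 x 60 x 62 mm, on the bench between the two machines. Origin: centre of its underside
- jar: A bystander: closed green glass jar, 68 mm across, 95 mm high. Origin: centre of its underside
- mug: A bystander: blue mug, 84 mm across, 90 mm high. Origin: centre of its underside
- spatula: A bystander: grout spatula, about 280 mm long, lying on the bench
- glass_tile: A bystander: teal glass tile, 45 x 45 x 8 mm, lying on the bench. Origin: centre of its underside
- weight: A bystander: brass weight with a knob, 52 mm across, 70 mm high. Origin: centre of its underside
- nippers: A bystander: tile nippers, about 150 mm long and 17 mm high, lying on the bench
There are look-alikes about, which are no part of the job. What is shaped like the battery but pink is not meant.

How it is judged:
On the way, in this order (a step that is already met when the one before it is completed fails the run):
1. the charger's catch is pressed and the battery pops out of its lock, still in the charger's rails (x of battery in the frame of charger between -0.09 and -0.007 m and value of joint charger_catch above 0.003 m), for 0.1 s.
2. the battery's nose is between the grinder's rails, not yet home (x of battery in the frame of grinder between -0.09 and -0.022 m and y of battery in the frame of grinder between -0.006 and 0.006 m and z of battery in the frame of grinder below 0.026 m), for 0.1 s.
At the end, for the whole second after the job is handed in: The battery lies in the grinder's bay, nose in, 17 mm short to 16 mm beyond its nominal place along the rails (mount slack included), within 6 mm across and in height and 0.08 rad of straight, at rest, with the grinder's catch sprung up behind it (less than 3 mm down) (x of battery_nose in the frame of grinder above 0.027 m and x of battery in the frame of grinder between -0.017 and 0.016 m and y of battery in the frame of grinder between -0.006 and 0.006 m and z of battery in the frame of grinder between 0.015 and 0.026 m and angle between the x axis of battery and the x axis of grinder, either way round below 0.08 rad and value of joint grinder_catch below 0.003 m and linear speed of battery below 0.01 m/s); the robot touches nothing.
It fails at once if the grinder's rubber end stop is squashed by more than 2 mm (value of joint grinder_stop above 0.002 m).
It fails at once if the battery is rammed or wrenched: more than 90 N in all between it and the grinder or the charger (contact force between battery and grinder above 90 N or contact force between battery and charger above 90 N).
It fails at once if the fingers press on the charger, its catch or the grinder with more than 40 N (contact force between the fingers and charger above 40 N or contact force between the fingers and grinder above 40 N).
It fails at once if a bystander is shifted by more than 30 mm (distance of any of flat_battery, jar, mug, spatula, glass_tile, weight, nippers from where it was at the start of the episode above 0.03 m).
It also fails if it takes over 61 s, if anything falls off the work surface, if the arm or the gripper's body presses on something with over 40 N, if the wrist force passes 120 N, or if a joint passes its speed limit or range.

## Robot

A 6-joint arm with a two-finger parallel gripper is mounted at the origin on the work surface. World frame = base frame: x ahead of the robot, y to its left, z up, the work surface at z = 0. Lengths are in m, angles in rad, forces in N, time in s.
With the tool pointing down it reaches from about 0.25 to 0.775 m from the base axis. Payload 8.9 kg.
Tool frame: the origin (TCP) lies midway between the tips of the shut fingers; the grasp point (between the pads) lies 19 mm behind it; x points along the fingers, z is the direction in which the jaws open and shut, and the axes are right-handed (so a half turn about x gives the same grasp; the last joint's range is limited). The gripper opens to 85 mm and grips with 20 to 120 N. Pads are 22 mm wide; open, the fingers measure 114 mm over their backs; the gripper's body (76 mm by 85 mm) begins 54 mm behind the grasp point. The pads swing forward as they close: fully open they stand 13 mm farther back than shut.
Start: joints at [1.068, 0.291, -0.153, 1.127, 0, 1.431], TCP at [0.187, 0.491, 0.231] pointing down, gripper open.
Joint ranges: [-2.52, 2.52], [-0.91, 1.74], [-1.3, 1.37], [-1.96, 2.02], [-1.52, 1.47], [-3.14, 3.14]. Speed limits (rad/s): [2.22, 2.22, 2.79, 3.14, 3.14, 3.14].

## Interface

Orientations are given as a unit quaternion [w, x, y, z].
In Python, from plant import manip gives the robot as it stands.
- The arm moves only by the tool arm_command, never from a script. Its argument "plan" is a list of rows, each a list of 3 entries, a list of its own where there are three numbers: the opening, from 0 (shut) to 1 (fully open), then the shift along the tool's x, y, z in m, then the turn about the tool's x in rad. In form: [[jaw, [x, y, z], spin], ...]. A call has 1 to 8 rows; each row shifts and turns the commanded pose from where the row before left it, along the tool's axes as they then stand; what a row does not reach is not made up. A row lasts 1/12 s, in which the tool goes at most 41.7 mm and 7.16 degrees, less where a joint would pass 70% of its speed; a pose out of reach is approached as far as the arm can. A call is refused whole if a number of a shift passes 0.0417 or a number of a turn 0.125, either way. A call with a gripper value outside its range is refused whole. The fingers move at their own pace and stop on an object; "force" is the grip in N (left out, the last holds). Time passes only in rows, so rows that do not move let the fingers close. It gives the time, the measured TCP pose, the force and the opening at its end, in the units of the state.
- manip.sense(): the state, without advancing time (a new reading comes with each control period).
- manip.camera(name): name is "scene" or "top" or "wrist"; returns a dict with "pixels" (420x560x3 uint8, blue, green, red), "z_map" (420x560 float32, m along the optical axis (not along the pixel's ray), 0 where there is no reading), "fx", "fy", "cx", "cy" (pixels), "R" (3x3) and "t" (3): a world point X has camera coordinates R X + t. Camera axes: x right, y down, z forward; pixel columns grow to the right and rows downward; lengths in m; the calibration is good to about 2 mm. A picture is of the moment at which its call begins.
- manip.close_job(): hands the job in, once; it reports no verdict.
The state is a dict: "time_s": time; "q": joint angles; "qvel": joint speeds; "joint_torque": joint torques, N m; "eef_pos": TCP position; "ee_rot": TCP orientation; "ft_force": force on the tool from outside, world axes, zero at the start; "wrist_torque": the same for the moment, N m; "gripper_width": opening from 0.0 (shut) to 1.0 (fully open).
Only numpy, scipy, OpenCV 4.12 (cv2) and the standard library are available. Lean on these libraries where they do the work, as an engineer would, in place of code of your own. Each camera call takes 0.05 s, during which the arm holds its last target.

## Working session

There is one attempt and no reset: what is moved stays moved. The work goes in short steps, Python scripts to look and compute and a tool call to move; the robot and the scene stay as the last step left them, time stands still between calls to the robot, and variables do not carry over. Pictures are saved under pics/ and viewed, and the job is handed in when it is done.

Besides the shell and the picture viewer there is one more tool, called after "Request:" by a JSON object that holds its "op" and its "data", one argument or row to a line. arm_command: Moves the arm, as the interface text tells. Its arguments: {"type":"object","properties":{"plan":{"type":"array","items":{"type":"array"}},"force":{"type":"number"}},"required":["plan"]}

```bash
mkdir -p pics; cat > h.py <<'E'
from plant import manip
import numpy as np, cv2
def shot(n,f):
    c=manip.camera(n); cv2.imwrite('pics/'+f,c['pixels']); np.savez('pics/'+f[:-4]+'.npz',**c); return c
def cloud(c):
    z=c['z_map']; v,u=np.indices(z.shape)
    P=np.stack([(u-c['cx'])/c['fx']*z,(v-c['cy'])/c['fy']*z,z],-1)
    return (P-c['t'])@c['R']
E
python3 - <<'E'
from h import *
for n in ['scene','top','wrist']:
    c=shot(n,n+'0.png'); print(n,c['fx'],c['R'].round(3).tolist(),c['t'])
s=manip.sense(); print(s)
E
```

```text
scene 425.84136418311283 [[0.841, 0.541, 0.012], [0.4, -0.607, -0.686], [-0.364, 0.582, -0.727]] [-0.43632279 -0.17512047  1.61439951]
top 406.20996957573317 [[-0.013, -1.0, -0.018], [-0.998, 0.014, -0.055], [0.055, 0.017, -0.998]] [0.00838204 0.49633278 1.13476524]
wrist 347.0557319839586 [[0.356, 0.935, -0.001], [0.896, -0.341, 0.284], [0.265, -0.102, -0.959]] [-0.52500605 -0.0368283   0.38040216]
{'time_s': 0.15, 'q': array([ 1.06773629e+00,  2.91145055e-01, -1.53920647e-01,  1.12670397e+00,
        2.57603808e-05,  1.43148884e+00]), 'qvel': array([-0.00057704, -0.00266757,  0.00225549, -0.00065592,  0.00087493,
       -0.00010607]), 'joint_torque': array([ 1.23539823e-03, -5.37366915e+01,  3.31521535e+01,  1.14663946e-02,
       -1.59090732e-04,  1.95707889e-05]), 'eef_pos': array([0.18662411, 0.49037042, 0.23087931]), 'ee_rot': array([ 0.58187878, -0.40146129,  0.58250236,  0.40116944]), 'ft_force': array([1.08744494, 0.53158545, 0.11457727]), 'wrist_torque': array([-0.02455621,  0.02548184, -0.03918097]), 'gripper_width': 1.0027904403510246}
```

View pics/scene0.png

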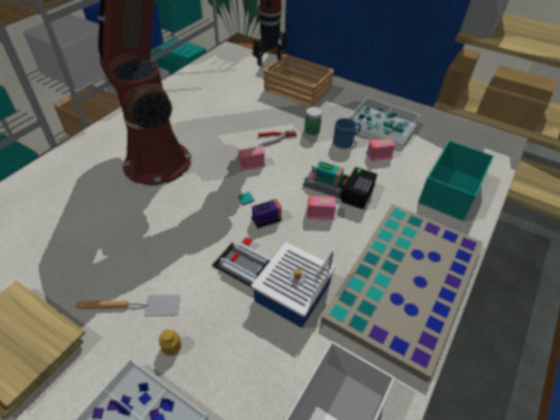

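View pics/top0.png

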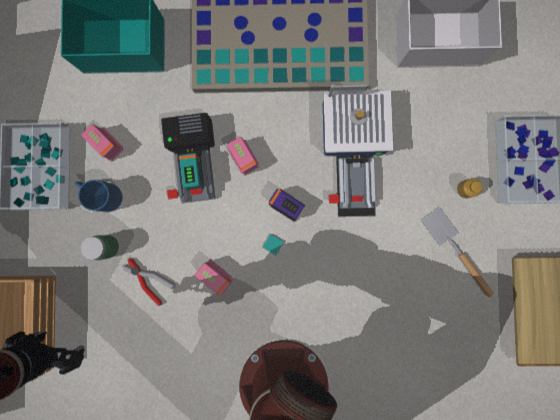

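View pics/wrist0.png

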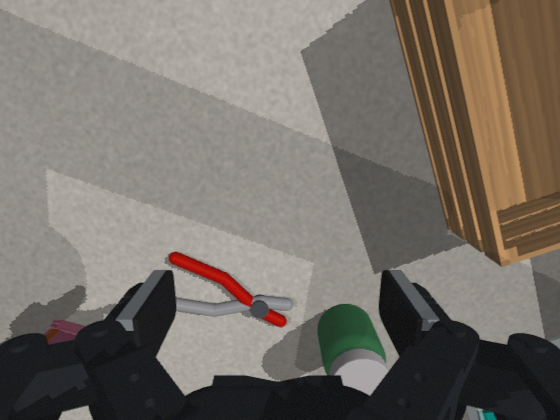

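```bash
python3 - <<'E'
import numpy as np, cv2
from h import cloud
c=dict(np.load('pics/top0.npz')); im=c['pixels']
P=cloud(c); np.save('pics/P.npy',P)
a=cv2.resize(im[100:220,150:225],None,fx=5,fy=5,interpolation=cv2.INTER_NEAREST)
b=cv2.resize(im[80:225,310:405],None,fx=4.1,fy=4.1,interpolation=cv2.INTER_NEAREST)
h=600
A=np.zeros((600,800,3),np.uint8);A[:600,:375]=a;A[:b.shape[0],390:390+b.shape[1]]=b[:600];cv2.imwrite('pics/z0.png',A)
hsv=cv2.cvtColor(im,cv2.COLOR_BGR2HSV)
def rep(n,m):
    k,l,st,ce=cv2.connectedComponentsWithStats(m.astype(np.uint8))
    for i in range(1,k):
        if st[i,4]>25:
            p=P[l==i]; print(n,st[i],'cent',ce[i].round(1),'med',np.median(p,0).round(4))
H,S,V=cv2.split(hsv)
roi=np.zeros(H.shape,bool);roi[80:225,150:410]=1
rep('red',roi&((H<4)|(H>176))&(S>190)&(V>100))
rep('teal',roi&(H>80)&(H<95)&(S>120)&(V>60))
rep('white',roi&(S<40)&(V>215))
E
```

```text
red [168 190   9   8  37] cent [172.  193.5] med [0.5392 0.3057 0.029 ]
teal [197  80  14   4  46] cent [203.1  81.2] med [0.8558 0.2162 0.0354]
teal [216  80  14   3  42] cent [222.5  81. ] med [0.8552 0.1613 0.035 ]
teal [235  80  14   3  41] cent [241.3  81. ] med [0.8541 0.1083 0.0357]
teal [254  80  14   3  31] cent [260.1  80.6] med [0.8537 0.0548 0.0362]
teal [273  80  14   2  27] cent [279.7  80.5] med [ 0.8534 -0.0018  0.0353]
teal [180 158  20  31 338] cent [189.4 172.4] med [0.5912 0.2439 0.0804]
```

View pics/z0.png

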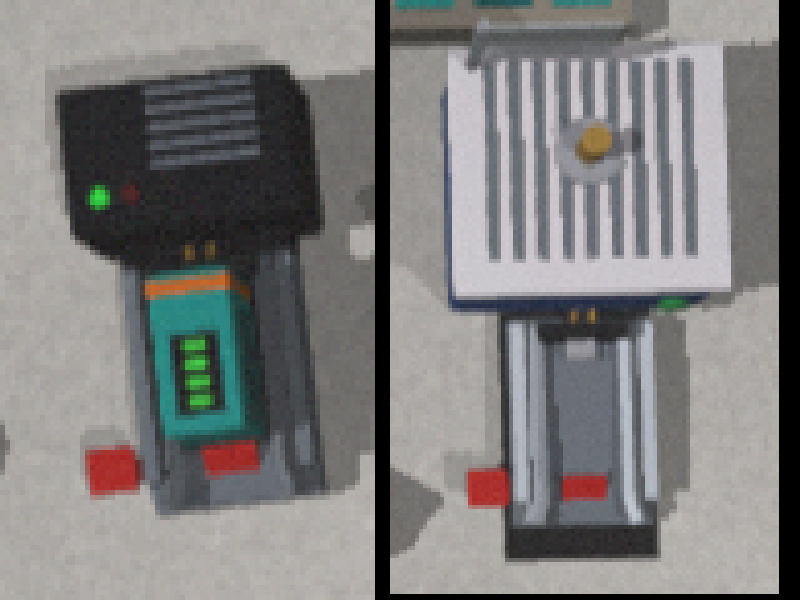

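```bash
cat >> h.py <<'E'
from scipy.spatial.transform import Rotation as Ro
def state():
    s=manip.sense(); q=s['ee_rot']; R=Ro.from_quat([q[1],q[2],q[3],q[0]]).as_matrix()
    print('t',round(s['time_s'],2),'p',s['eef_pos'].round(4),'yawz',np.degrees(np.arctan2(R[1,2],R[0,2])).round(2),'tx',R[:,0].round(3),'F',s['ft_force'].round(2),'w',round(s['gripper_width'],3),'q',s['q'].round(2))
    return s,R
def to(goal,s,R):
    d=np.array(goal)-s['eef_pos']; print('tool shift',(R.T@d).round(4))
E
python3 - <<'E'
from h import *
s,R=state(); print(R.round(3))
c=dict(np.load('pics/wrist0.npz')); C=-c['R'].T@c['t']; print('cam',C, 'rel tool',R.T@(C-s['eef_pos']),'axes in tool',(c['R']@R).round(3))
to([.5,.24,.3],s,R)
c=dict(np.load('pics/top0.npz'));P=np.load('pics/P.npy'); im=c['pixels']
hsv=cv2.cvtColor(im,cv2.COLOR_BGR2HSV);H,S,V=cv2.split(hsv)
# battery top rect
m=np.zeros(H.shape,bool);m[140:200,165:215]=1
m&=(abs(P[...,2]-.082)<.006)
p=P[m];r=cv2.minAreaRect(p[:,:2].astype(np.float32)*1000);print('bat top',len(p),r,np.median(p[:,2]))
m=np.zeros(H.shape,bool);m[105:160,155:220]=1;m&=(abs(P[...,2]-.07)<.005)
print('charger box',cv2.minAreaRect(P[m][:,:2].astype(np.float32)*1000))
m=np.zeros(H.shape,bool);m[85:160,315:400]=1;m&=(abs(P[...,2]-.084)<.005)
print('grinder box',cv2.minAreaRect(P[m][:,:2].astype(np.float32)*1000),np.median(P[m][:,2]))
m=np.zeros(H.shape,bool);m[155:225,330:385]=1;m&=(abs(P[...,2]-.035)<.004)
print('grinder rails',cv2.minAreaRect(P[m][:,:2].astype(np.float32)*1000),np.median(P[m][:,2]))
m=np.zeros(H.shape,bool);m[140:210,150:225]=1;m&=(abs(P[...,2]-.035)<.004)
print('charger rails',cv2.minAreaRect(P[m][:,:2].astype(np.float32)*1000))
E
```

```text
t 0.15 p [0.1866 0.4904 0.2309] yawz 69.16 tx [-0.    -0.001 -1.   ] F [1.09 0.53 0.11] w 1.003 q [ 1.07  0.29 -0.15  1.13  0.    1.43]
[[-0.    -0.935  0.356]
 [-0.001  0.356  0.935]
 [-1.     0.    -0.001]]
cam [0.11905681 0.51684121 0.37469202] rel tool [-0.14380165  0.07258725  0.00056131] axes in tool [[ 0.    -0.     1.   ]
 [-0.284 -0.959 -0.   ]
 [ 0.959 -0.284 -0.   ]]
tool shift [-0.0691 -0.3819 -0.1226]
bat top 557 ((595.414306640625, 245.28768920898438), (90.41546630859375, 47.100242614746094), 7.136013984680176) 0.08080009333513091
charger box ((690.245361328125, 256.0016174316406), (119.54718780517578, 129.6363067626953), 6.919352054595947)
grinder box ((721.45703125, -210.38177490234375), (166.59909057617188, 182.2777099609375), 0.67466801404953) 0.08364711722404278
grinder rails ((563.6937255859375, -198.38385009765625), (122.42462158203125, 141.89959716796875), 88.75383758544922) 0.03278917260275772
charger rails ((601.70263671875, 255.42123413085938), (127.16374969482422, 171.01763916015625), 89.8145523071289)
```

Request:
{"op": "arm_command", "data": {
  "plan": [
    [0, [0, 0, 0], -0.1215],
    [0, [0, 0, 0], -0.1215],
    [0, [0, 0, 0], -0.1215],
    [0, [0, 0, 0], -0.1215],
    [0, [0, -0.03, -0.021], 0],
    [0, [0, -0.03, -0.021], 0],
    [0, [0, -0.03, -0.021], 0],
    [0, [0, -0.03, -0.021], 0]
  ],
  "force": 40
}}

```text
time_s: 0.82
eef_pos: [0.3171, 0.421, 0.2312]
ee_rot: [0.468, -0.53, 0.468, 0.53]
ft_force: [0.8, 0.3, 0.6]
gripper_width: 0.001
```

Request:
{"op": "arm_command", "data": {
  "plan": [
    [0, [0, -0.03, -0.021], 0],
    [0, [0, -0.03, -0.021], 0],
    [0, [0, -0.03, -0.021], 0],
    [0, [0, -0.03, -0.021], 0],
    [0, [0, -0.03, -0.021], 0],
    [0, [0, -0.03, -0.021], 0],
    [0, [0, -0.024, -0.015], 0],
    [0, [0, 0, 0], 0]
  ]
}}

```text
time_s: 1.48
eef_pos: [0.5402, 0.3039, 0.2303]
ee_rot: [-0.47, 0.529, -0.47, -0.528]
ft_force: [-0.6, 0.2, -0.2]
gripper_width: 0.001
```

```bash
python3 - <<'E'
from h import *
s,R=state(); to([.5355,.306,.05],s,R)
c=shot('wrist','w1.png')
im=c['pixels'];P=cloud(c)
hsv=cv2.cvtColor(im,cv2.COLOR_BGR2HSV);H,S,V=cv2.split(hsv)
m=(((H<5)|(H>175))&(S>170)&(V>80)).astype(np.uint8)
k,l,st,ce=cv2.connectedComponentsWithStats(m)
for i in range(1,k):
    if st[i,4]>100: print(st[i],ce[i].round(1),np.median(P[l==i],0).round(4), cv2.minAreaRect(1000*P[(l==i)&(abs(P[...,2]-.031)<.003)][:,:2].astype(np.float32)) if st[i,4]>300 else '')
m=(abs(P[...,2]-.082)<.004)&(abs(P[...,0]-.595)<.06)&(abs(P[...,1]-.245)<.04)
print('bat',cv2.minAreaRect(1000*P[m][:,:2].astype(np.float32)),np.median(P[m][:,2]))
E
```

```text
t 1.48 p [0.5402 0.3039 0.2303] yawz 96.76 tx [ 0.001 -0.001 -1.   ] F [-0.57  0.15 -0.22] w 0.001 q [ 0.4   0.47  0.12  1.22 -0.    0.28]
tool shift [0.1803 0.0046 0.0029]
[263 168  31  25 700] [279. 180.] [0.5367 0.3059 0.0321] ((536.6246337890625, 307.0740051269531), (24.678783416748047, 26.346630096435547), 6.489462375640869)
[201 171  30  16 470] [215.6 178.6] [0.544  0.2419 0.0254] ((548.3969116210938, 242.5234832763672), (5.231380462646484, 29.410110473632812), 6.654943466186523)
bat ((595.7698974609375, 247.8662567138672), (89.84789276123047, 46.28558349609375), 6.635623455047607) 0.08324212090955131
```

View pics/w1.png

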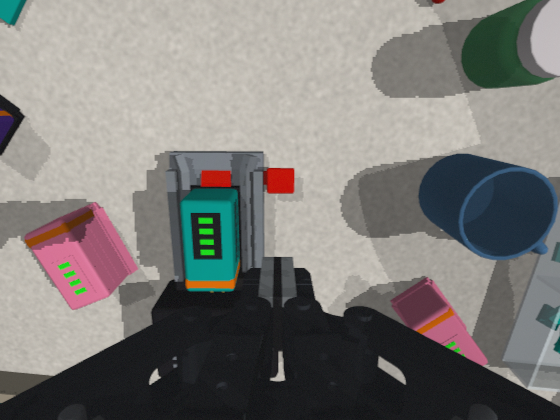

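Request:
{"op": "arm_command", "data": {
  "plan": [
    [0, [0.02, 0.0044, 0.0035], 0],
    [0, [0.04, 0, 0], 0],
    [0, [0.04, 0, 0], 0],
    [0, [0.04, 0, 0], 0],
    [0, [0.03, 0, 0], 0],
    [0, [0.015, 0, 0], 0],
    [0, [0, 0, 0], 0]
  ]
}}

```text
time_s: 2.12
eef_pos: [0.5272, 0.309, 0.0424]
ee_rot: [0.466, -0.529, 0.471, 0.531]
ft_force: [-1.3, -0.0, -0.8]
gripper_width: 0.004
```

```bash
python3 - <<'E'
from h import *
s,R=state(); to([.536,.306,.033],s,R)
c=shot('wrist','w2.png')
E
```

```text
t 2.12 p [0.5272 0.309  0.0424] yawz 97.06 tx [-0.007 -0.003 -1.   ] F [-1.32 -0.01 -0.83] w 0.004 q [ 0.41  0.61 -0.17  0.8   0.    0.29]
tool shift [ 0.0093 -0.0084 -0.004 ]
```

View pics/w2.png

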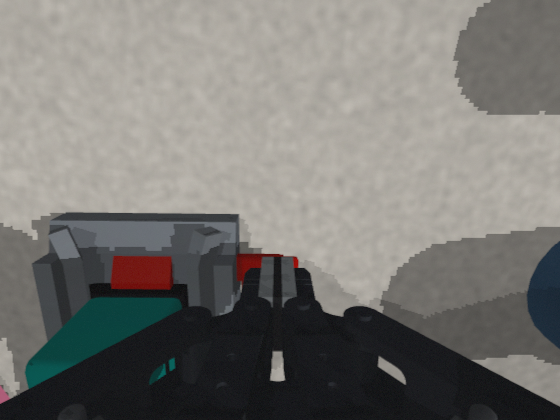

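Request:
{"op": "arm_command", "data": {
  "plan": [
    [0, [0, 0, 0], 0],
    [0, [0, 0, 0], 0]
  ]
}}

```text
time_s: 2.33
eef_pos: [0.5319, 0.3105, 0.0481]
ee_rot: [-0.469, 0.53, -0.468, -0.529]
ft_force: [0.4, 0.8, 1.0]
gripper_width: 0.001
```

```bash
python3 - <<'E'
from h import *
s,R=state(); to([.536,.306,.033],s,R)
E
```

```text
t 2.33 p [0.5319 0.3105 0.0481] yawz 97.02 tx [ 0.002  0.001 -1.   ] F [0.43 0.81 1.  ] w 0.001 q [ 0.41  0.61 -0.16  0.8   0.    0.29]
tool shift [ 0.0151 -0.0035 -0.005 ]
```

Request:
{"op": "arm_command", "data": {
  "plan": [
    [0, [0, -0.0035, -0.003], 0],
    [0, [0.006, 0, 0], 0],
    [0, [0.005, 0, 0], 0],
    [0, [0.003, 0, 0], 0],
    [0, [0, 0, 0], 0]
  ]
}}

```text
time_s: 2.75
eef_pos: [0.5342, 0.3069, 0.0314]
ee_rot: [0.468, -0.529, 0.469, 0.53]
ft_force: [-0.4, -1.3, 0.3]
gripper_width: -0.002
```

Request:
{"op": "arm_command", "data": {
  "plan": [
    [0, [0.003, 0, 0], 0],
    [0, [0.0025, 0, 0], 0],
    [0, [0, 0, 0], 0]
  ]
}}

```text
time_s: 3.0
eef_pos: [0.5347, 0.3071, 0.0264]
ee_rot: [0.468, -0.53, 0.469, 0.53]
ft_force: [0.1, 0.1, 1.4]
gripper_width: 0.0
```

```bash
python3 - <<'E'
from h import *
s,R=state()
c=shot('top','t3.png'); shot('wrist','w3.png')
im=c['pixels'];P=cloud(c)
m=np.zeros(P.shape[:2],bool);m[140:210,165:215]=1
m&=(abs(P[...,2]-.082)<.006)
p=P[m];r=cv2.minAreaRect(p[:,:2].astype(np.float32)*1000);print('bat top',len(p),r,np.median(p[:,2]))
E
```

```text
t 3.0 p [0.5347 0.3071 0.0264] yawz 97.0 tx [-0. -0. -1.] F [0.06 0.09 1.36] w 0.0 q [ 0.4   0.64 -0.17  0.76 -0.    0.28]
bat top 566 ((579.44287109375, 248.43946838378906), (65.88842010498047, 124.73883819580078), 79.65272521972656) 0.08125855973287285
```

View pics/w3.png

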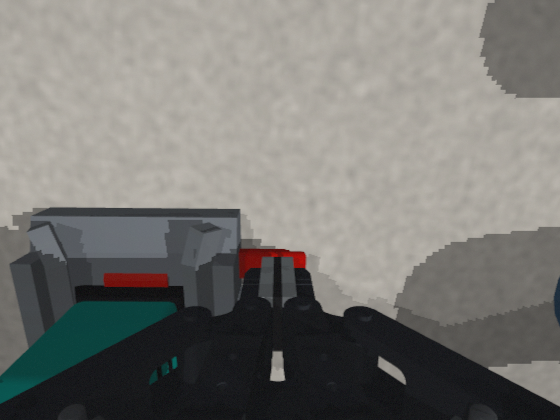

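Request:
{"op": "arm_command", "data": {
  "plan": [
    [0, [0.0015, 0, 0], 0],
    [0, [0.001, 0, 0], 0],
    [0, [0.0005, 0, 0], 0],
    [0, [0, 0, 0], 0],
    [0, [0, 0, 0], 0]
  ]
}}

```text
time_s: 3.52
eef_pos: [0.5351, 0.3073, 0.0239]
ee_rot: [-0.469, 0.53, -0.468, -0.53]
ft_force: [0.1, 1.0, 2.2]
gripper_width: -0.002
```

```bash
python3 - <<'E'
from h import *
s,R=state()
shot('wrist','w4.png')
E
```

```text
t 3.52 p [0.5351 0.3073 0.0239] yawz 97.0 tx [ 0.  0. -1.] F [0.1  1.01 2.24] w -0.002 q [ 0.4   0.64 -0.17  0.76  0.    0.28]
```

View pics/w4.png

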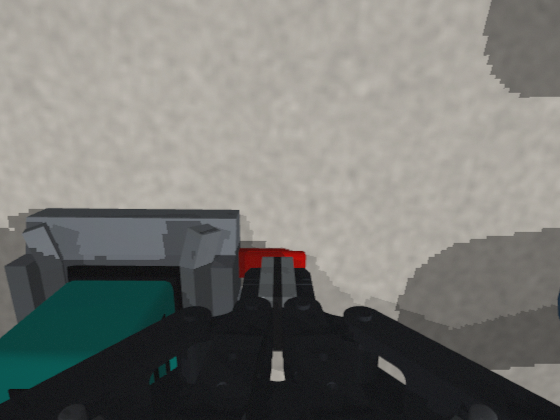

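Request:
{"op": "arm_command", "data": {
  "plan": [
    [0, [-0.03, 0, 0], 0],
    [0, [-0.04, 0, 0], 0],
    [0.3, [-0.04, 0, 0], 0],
    [1, [-0.03, 0, 0], 0],
    [1, [0, -0.019, -0.0325], 0],
    [1, [0, -0.0184, -0.0325], 0],
    [1, [0, 0, 0], 0],
    [1, [0, 0, 0], 0]
  ]
}}

```text
time_s: 4.23
eef_pos: [0.5806, 0.2457, 0.1635]
ee_rot: [0.469, -0.529, 0.469, 0.529]
ft_force: [0.4, 0.5, 0.3]
gripper_width: 0.848
```

```bash
python3 - <<'E'
from h import *
s,R=state()
c=shot('wrist','w5.png')
P=cloud(c)
m=(abs(P[...,2]-.082)<.004)&(abs(P[...,0]-.585)<.06)&(abs(P[...,1]-.245)<.04)
print('batw',m.sum(),cv2.minAreaRect(1000*P[m][:,:2].astype(np.float32)),np.median(P[m][:,2]))
c=shot('top','t5.png')
P=cloud(c)
m=(abs(P[...,2]-.082)<.006)&(abs(P[...,0]-.585)<.06)&(abs(P[...,1]-.245)<.04)
print('batt',m.sum(),cv2.minAreaRect(1000*P[m][:,:2].astype(np.float32)),np.median(P[m][:,2]))
E
```

```text
t 4.23 p [0.5806 0.2457 0.1635] yawz 96.84 tx [-0. -0. -1.] F [0.37 0.51 0.32] w 0.848 q [ 0.28  0.53  0.04  1.08 -0.    0.17]
batw 8188 ((584.25732421875, 246.24691772460938), (88.99484252929688, 46.1831169128418), 6.51926326751709) 0.0833572496607399
batt 324 ((583.9498291015625, 244.69921875), (89.60245513916016, 45.547080993652344), 7.104466438293457) 0.08124127370686696
```

View pics/w5.png

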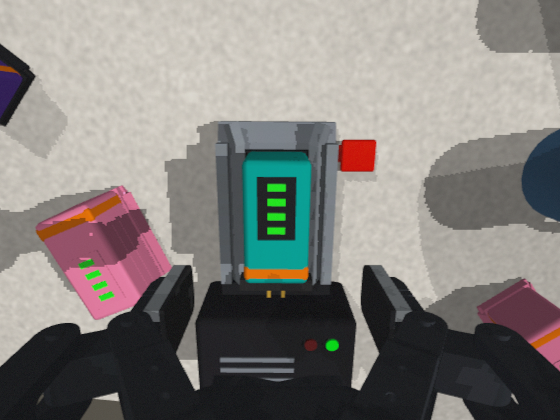

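Request:
{"op": "arm_command", "data": {
  "plan": [
    [1, [0.035, 0, 0], 0],
    [1, [0.035, 0, 0], 0],
    [1, [0.03, 0, 0], 0],
    [1, [0.0175, 0, 0], 0],
    [1, [0, 0, 0], 0],
    [1, [0, 0, 0], 0]
  ]
}}

```text
time_s: 4.83
eef_pos: [0.5786, 0.2479, 0.0457]
ee_rot: [0.468, -0.529, 0.469, 0.53]
ft_force: [-0.4, 0.9, 0.3]
gripper_width: 0.998
```

Request:
{"op": "arm_command", "data": {
  "plan": [
    [0.4, [0, 0, 0], 0],
    [0.4, [0, 0, 0], 0],
    [0.4, [0, 0, 0], 0],
    [0.4, [0, 0, 0], 0],
    [0.4, [0, 0, 0], 0],
    [0.4, [0, 0, 0], 0]
  ],
  "force": 50
}}

```text
time_s: 5.33
eef_pos: [0.581, 0.2468, 0.048]
ee_rot: [-0.469, 0.53, -0.468, -0.529]
ft_force: [-1.0, -4.1, 6.5]
gripper_width: 0.532
```

```bash
python3 - <<'E'
from h import *
s,R=state()
E
```

```text
t 5.33 p [0.581  0.2468 0.048 ] yawz 96.96 tx [ 0.002 -0.001 -1.   ] F [-0.96 -4.05  6.51] w 0.532 q [ 0.29  0.63 -0.11  0.82 -0.    0.17]
```

Request:
{"op": "arm_command", "data": {
  "plan": [
    [0.4, [-0.0015, 0, -0.001], 0],
    [0.4, [0, 0.004, 0], 0],
    [0.4, [0, 0.008, 0], 0],
    [0.4, [0, 0.008, 0], 0],
    [0.4, [0, 0, 0], 0]
  ]
}}

```text
time_s: 5.75
eef_pos: [0.5584, 0.2437, 0.0481]
ee_rot: [0.468, -0.529, 0.469, 0.53]
ft_force: [-2.8, -1.0, 3.5]
gripper_width: 0.532
```

```bash
python3 - <<'E'
from h import *
s,R=state()
c=shot('top','t6.png')
P=cloud(c)
E
```

```text
t 5.75 p [0.5584 0.2437 0.0481] yawz 97.02 tx [-0.001 -0.    -1.   ] F [-2.78 -0.96  3.47] w 0.532 q [ 0.29  0.6  -0.17  0.8   0.    0.17]
```

Request:
{"op": "arm_command", "data": {
  "plan": [
    [0.4, [0, 0.012, 0], 0],
    [0.4, [0, 0.015, 0], 0],
    [0.4, [0, 0.015, 0], 0],
    [0.4, [0, 0.015, 0], 0],
    [0.4, [0, 0.015, 0], 0],
    [0.4, [0, 0.015, 0], 0],
    [0.4, [0, 0.015, 0], 0],
    [0.4, [0, 0.008, 0], 0]
  ]
}}

```text
time_s: 6.47
eef_pos: [0.4482, 0.2299, 0.0472]
ee_rot: [0.468, -0.529, 0.469, 0.53]
ft_force: [-0.0, -0.8, -4.7]
gripper_width: 0.533
```

Request:
{"op": "arm_command", "data": {
  "plan": [
    [0.4, [0, 0.004, 0], 0],
    [0.4, [-0.01, 0, 0], 0],
    [0.4, [-0.03, 0, 0], 0],
    [0.4, [-0.04, 0, 0], 0],
    [0.4, [-0.04, 0, 0], 0],
    [0.4, [0, 0, 0], 0],
    [0.4, [0, 0, 0], 0]
  ]
}}

```text
time_s: 7.05
eef_pos: [0.4497, 0.2307, 0.1706]
ee_rot: [-0.47, 0.531, -0.467, -0.528]
ft_force: [-0.2, 0.6, -4.9]
gripper_width: 0.524
```

```bash
python3 - <<'E'
from h import *
s,R=state()
c=shot('scene','s7.png'); shot('wrist','w7.png')
c=dict(np.load('pics/top0.npz'));P=np.load('pics/P.npy'); im=c['pixels']
m=(abs(P[...,2]-.084)<.006)&(P[...,0]>.62)&(P[...,0]<.82)&(P[...,1]<-.1)&(P[...,1]>-.32)
print(cv2.minAreaRect(P[m][:,:2].astype(np.float32)*1000))
# flat battery position
q=P[160:230,260:315]; z=q[...,2]; w=q[z>.055]; print('flat',cv2.minAreaRect(w[:,:2].astype(np.float32)*1000))
E
```

```text
t 7.05 p [0.4497 0.2307 0.1706] yawz 96.99 tx [ 0.006  0.002 -1.   ] F [-0.19  0.64 -4.89] w 0.524 q [ 0.33  0.29 -0.32  0.95 -0.    0.21]
((721.4452514648438, -210.41014099121094), (166.60079956054688, 182.33506774902344), 0.6850483417510986)
flat ((489.633056640625, -5.241302490234375), (89.14447021484375, 79.1851806640625), 55.51129150390625)
```

View pics/s7.png

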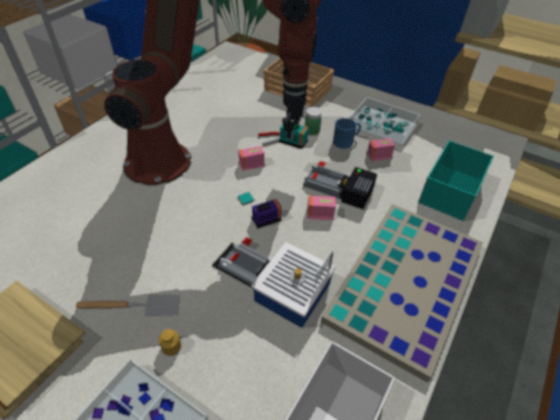

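View pics/w7.png

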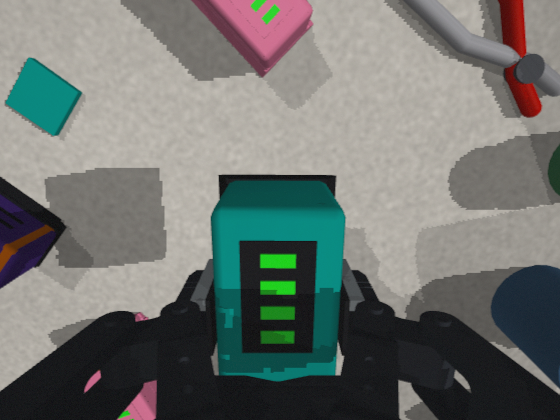

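Request:
{"op": "arm_command", "data": {
  "plan": [
    [0.4, [0, 0, 0], 0.11],
    [0.4, [0, 0.005, -0.03], 0],
    [0.4, [0, 0.005, -0.037], 0],
    [0.4, [0, 0.005, -0.037], 0],
    [0.4, [0, 0.005, -0.037], 0],
    [0.4, [0, 0.005, -0.037], 0],
    [0.4, [0, 0.005, -0.037], 0],
    [0.4, [0, 0.005, -0.037], 0]
  ]
}}

```text
time_s: 7.82
eef_pos: [0.4135, -0.0239, 0.1664]
ee_rot: [0.496, -0.502, 0.497, 0.504]
ft_force: [0.5, -0.4, -3.7]
gripper_width: 0.535
```

Request:
{"op": "arm_command", "data": {
  "plan": [
    [0.4, [0, 0.005, -0.037], 0],
    [0.4, [0, 0.005, -0.037], 0],
    [0.4, [0, 0.005, -0.037], 0],
    [0.4, [0, 0.005, -0.037], 0],
    [0.4, [0, 0, -0.026], 0],
    [0.4, [0, 0, -0.016], 0],
    [0.4, [0, 0, 0], 0],
    [0.4, [0, 0, 0], 0]
  ]
}}

```text
time_s: 8.48
eef_pos: [0.3965, -0.2128, 0.1663]
ee_rot: [0.497, -0.501, 0.498, 0.504]
ft_force: [-0.2, 0.2, -3.8]
gripper_width: 0.532
```

```bash
python3 - <<'E'
from h import *
s,R=state()
c=shot('wrist','w8.png')
P=cloud(c)
E
```

```text
t 8.48 p [ 0.3965 -0.2128  0.1663] yawz 90.59 tx [-0.002  0.002 -1.   ] F [-0.18  0.24 -3.82] w 0.532 q [-0.66  0.2  -0.45  0.92  0.   -0.67]
```

View pics/w8.png

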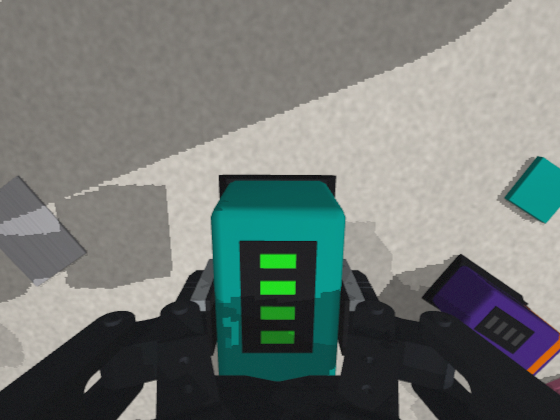

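Request:
{"op": "arm_command", "data": {
  "plan": [
    [0.4, [-0.035, 0, 0], 0],
    [0.4, [-0.035, 0, 0], 0],
    [0.4, [0, -0.035, 0.002], 0],
    [0.4, [0, -0.04, 0], 0],
    [0.4, [0, -0.04, 0], 0],
    [0.4, [0, -0.04, 0], 0],
    [0.4, [0, -0.035, 0], 0],
    [0.4, [0, 0, 0], 0]
  ]
}}

```text
time_s: 9.2
eef_pos: [0.5925, -0.2062, 0.2351]
ee_rot: [0.496, -0.504, 0.496, 0.504]
ft_force: [-2.8, 1.3, -4.3]
gripper_width: 0.526
```

Request:
{"op": "arm_command", "data": {
  "plan": [
    [0.4, [0, 0, 0], 0],
    [0.4, [0, 0, 0], 0]
  ]
}}

```text
time_s: 9.37
eef_pos: [0.5866, -0.2069, 0.2366]
ee_rot: [0.496, -0.502, 0.497, 0.504]
ft_force: [0.9, -0.6, -4.8]
gripper_width: 0.535
```

```bash
python3 - <<'E'
from h import *
s,R=state()
c=shot('wrist','w9.png')
P=cloud(c); C=-c['R'].T@c['t']; print('cam rel',R.T@(C-s['eef_pos']),(c['R']@R).round(3))
im=c['pixels']
m=(abs(P[...,2]-.035)<.003)&(P[...,0]>.44)&(P[...,0]<.63)&(abs(P[...,1]+.21)<.07)
p=P[m]*1000
for x0 in range(480,610,10):
    k=p[abs(p[:,0]-x0)<2]
    if len(k)>5:
        y=np.sort(k[:,1]); g=np.diff(y); j=np.where(g>4)[0]
        print(x0,'n',len(k),'y',y[0].round(1),[ (y[a].round(1),y[a+1].round(1)) for a in j],y[-1].round(1),'mid',((y[0]+y[-1])/2).round(2))
hsv=cv2.cvtColor(im,cv2.COLOR_BGR2HSV);H,S,V=cv2.split(hsv)
mm=(((H<5)|(H>175))&(S>170)&(V>80)).astype(np.uint8)
k,l,st,ce=cv2.connectedComponentsWithStats(mm)
for i in range(1,k):
    if st[i,4]>100: print(st[i],ce[i].round(1),np.median(P[l==i],0).round(4), cv2.minAreaRect(1000*P[l==i][:,:2].astype(np.float32)))
E
```

```text
t 9.37 p [ 0.5866 -0.2069  0.2366] yawz 90.79 tx [-0.003  0.001 -1.   ] F [ 0.9  -0.58 -4.83] w 0.535 q [-0.46  0.48  0.15  1.24 -0.   -0.47]
cam rel [-0.14387492  0.07237026  0.00057669] [[-0.001 -0.     1.   ]
 [-0.284 -0.959 -0.   ]
 [ 0.959 -0.284  0.001]]
500 n 83 y -248.9 [(np.float64(-238.5), np.float64(-183.4))] -173.9 mid -211.4
510 n 211 y -258.6 [(np.float64(-249.8), np.float64(-245.4)), (np.float64(-236.7), np.float64(-184.9)), (np.float64(-176.2), np.float64(-171.8)), (np.float64(-163.0), np.float64(-158.1))] -140.8 mid -199.72
520 n 202 y -258.7 [(np.float64(-250.2), np.float64(-245.5)), (np.float64(-235.8), np.float64(-184.6)), (np.float64(-175.8), np.float64(-171.4)), (np.float64(-163.4), np.float64(-157.5))] -140.1 mid -199.42
530 n 190 y -258.2 [(np.float64(-249.6), np.float64(-244.8)), (np.float64(-235.8), np.float64(-185.3)), (np.float64(-163.0), np.float64(-158.0))] -140.4 mid -199.28
540 n 161 y -258.6 [(np.float64(-249.5), np.float64(-244.9)), (np.float64(-236.0), np.float64(-185.0)), (np.float64(-176.0), np.float64(-171.3))] -162.5 mid -210.57
550 n 140 y -257.8 [(np.float64(-249.8), np.float64(-244.1)), (np.float64(-236.1), np.float64(-184.7)), (np.float64(-175.7), np.float64(-171.0))] -162.9 mid -210.37
560 n 149 y -258.1 [(np.float64(-249.2), np.float64(-244.2)), (np.float64(-236.2), np.float64(-184.3)), (np.float64(-176.2), np.float64(-171.3))] -162.4 mid -210.22
570 n 141 y -257.4 [(np.float64(-249.1), np.float64(-244.5)), (np.float64(-235.4), np.float64(-185.0))] -162.9 mid -210.14
[324 101  31  26 759] [339.5 113.4] [ 0.5172 -0.1464  0.0323] ((517.9999389648438, -169.8751220703125), (23.350221633911133, 75.16474914550781), 0.8610767722129822)
[258 105  30  17 488] [272.6 112.8] [ 0.5179 -0.2108  0.0253] ((518.0032348632812, -211.3167724609375), (15.177128791809082, 28.7451171875), 0.771884560585022)
```

View pics/w9.png

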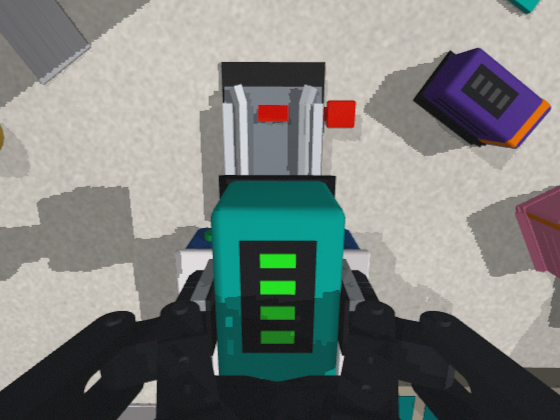

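Request:
{"op": "arm_command", "data": {
  "plan": [
    [0.4, [0, 0.035, -0.0025], 0],
    [0.4, [0, 0.04, 0], 0],
    [0.4, [0, 0.04, 0], 0],
    [0.4, [0, 0.04, 0], 0],
    [0.4, [0, 0.035, 0], 0],
    [0.4, [0.02, 0, 0], 0],
    [0.4, [0.035, 0, 0], 0],
    [0.4, [0.035, 0, 0], 0]
  ]
}}

```text
time_s: 10.08
eef_pos: [0.3968, -0.2136, 0.1486]
ee_rot: [-0.498, 0.504, -0.497, -0.501]
ft_force: [0.8, -1.4, -4.5]
gripper_width: 0.527
```

Request:
{"op": "arm_command", "data": {
  "plan": [
    [0.4, [0.035, 0, 0], 0],
    [0.4, [0.025, 0, 0], 0],
    [0.4, [0.015, 0, 0], 0],
    [0.4, [0, 0, 0], 0],
    [0.4, [0, 0, 0], 0],
    [0.4, [0, 0, 0], 0]
  ]
}}

```text
time_s: 10.58
eef_pos: [0.3977, -0.2136, 0.0742]
ee_rot: [-0.497, 0.504, -0.497, -0.502]
ft_force: [-0.0, -0.6, -3.9]
gripper_width: 0.531
```

```bash
python3 - <<'E'
from h import *
s,R=state(); x=s['eef_pos'][0]
to([x,-.2102+(x-.55)*.0118,.049],s,R)
E
```

```text
t 10.58 p [ 0.3977 -0.2136  0.0742] yawz 90.68 tx [ 0.001 -0.001 -1.   ] F [-0.   -0.61 -3.93] w 0.531 q [-0.66  0.32 -0.58  0.67 -0.   -0.67]
tool shift [0.0252 0.     0.0016]
```

Request:
{"op": "arm_command", "data": {
  "plan": [
    [0.4, [0.015, 0, 0.0015], 0],
    [0.4, [0.01, 0, 0], 0],
    [0.4, [0, 0, 0], 0],
    [0.4, [0, 0, 0], 0],
    [0.4, [0, 0, 0], 0]
  ]
}}

```text
time_s: 11.0
eef_pos: [0.3981, -0.2123, 0.0491]
ee_rot: [-0.497, 0.504, -0.497, -0.502]
ft_force: [0.4, 0.4, -4.2]
gripper_width: 0.531
```

```bash
python3 - <<'E'
from h import *
s,R=state(); x=s['eef_pos'][0]
to([x,-.2102+(x-.55)*.0118,.049],s,R)
E
```

```text
t 11.0 p [ 0.3981 -0.2123  0.0491] yawz 90.7 tx [ 0.002 -0.001 -1.   ] F [ 0.38  0.42 -4.18] w 0.531 q [-0.65  0.35 -0.61  0.6  -0.   -0.66]
tool shift [ 0.0001 -0.      0.0003]
```

Request:
{"op": "arm_command", "data": {
  "plan": [
    [0.4, [0, -0.01, 0], 0],
    [0.4, [0, -0.012, 0], 0],
    [0.4, [0, -0.01, 0], 0],
    [0.4, [0, -0.008, 0], 0],
    [0.4, [0, -0.005, 0], 0],
    [0.4, [0, 0, 0], 0]
  ]
}}

```text
time_s: 11.5
eef_pos: [0.4438, -0.2113, 0.048]
ee_rot: [-0.497, 0.504, -0.497, -0.503]
ft_force: [-0.2, -0.4, -4.0]
gripper_width: 0.534
```

Request:
{"op": "arm_command", "data": {
  "plan": [
    [0.4, [0, -0.004, 0], 0],
    [0.4, [0, -0.004, 0], 0],
    [0.4, [0, -0.004, 0], 0],
    [0.4, [0, 0, 0], 0]
  ]
}}

```text
time_s: 11.83
eef_pos: [0.4552, -0.2112, 0.0479]
ee_rot: [-0.497, 0.503, -0.497, -0.503]
ft_force: [-0.6, -0.0, -3.6]
gripper_width: 0.534
```

Request:
{"op": "arm_command", "data": {
  "plan": [
    [0.4, [0, -0.004, 0], 0],
    [0.4, [0, -0.004, 0], 0],
    [0.4, [0, -0.004, 0], 0],
    [0.4, [0, 0, 0], 0]
  ]
}}

```text
time_s: 12.17
eef_pos: [0.4673, -0.2111, 0.0479]
ee_rot: [-0.497, 0.503, -0.497, -0.503]
ft_force: [-0.1, 0.2, -3.0]
gripper_width: 0.531
```

```bash
python3 - <<'E'
from h import *
s,R=state(); x=s['eef_pos'][0]
to([x,-.2102+(x-.55)*.0118,.049],s,R)
c=shot('top','t10.png'); shot('wrist','w10.png')
E
```

```text
t 12.17 p [ 0.4673 -0.2111  0.0479] yawz 90.71 tx [ 0.001 -0.    -1.   ] F [-0.06  0.15 -3.01] w 0.531 q [-0.57  0.45 -0.45  0.67  0.   -0.58]
tool shift [-0.0011  0.     -0.0001]
```

View pics/w10.png

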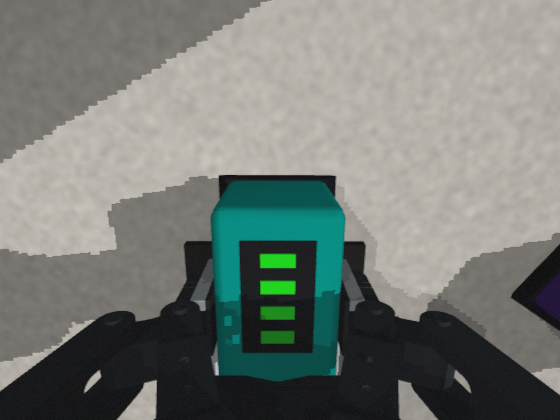

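Request:
{"op": "arm_command", "data": {
  "plan": [
    [0.4, [0, -0.005, 0], 0],
    [0.4, [0, -0.005, 0], 0],
    [0.4, [0, -0.005, 0], 0],
    [0.4, [0, -0.005, 0], 0],
    [0.4, [0, 0, 0], 0]
  ]
}}

```text
time_s: 12.68
eef_pos: [0.488, -0.2109, 0.048]
ee_rot: [-0.497, 0.504, -0.496, -0.503]
ft_force: [0.7, -0.9, -3.1]
gripper_width: 0.538
```

Request:
{"op": "arm_command", "data": {
  "plan": [
    [0.4, [0, -0.006, 0], 0],
    [0.4, [0, -0.006, 0], 0],
    [0.4, [0, -0.006, 0], 0],
    [0.4, [0, -0.006, 0], 0],
    [0.4, [0, 0, 0], 0]
  ]
}}

```text
time_s: 13.1
eef_pos: [0.5118, -0.2105, 0.048]
ee_rot: [-0.497, 0.504, -0.497, -0.503]
ft_force: [1.0, -0.8, 1.1]
gripper_width: 0.528
```

```bash
python3 - <<'E'
from h import *
s,R=state(); x=s['eef_pos'][0]
to([x,-.2102+(x-.55)*.0118,.049],s,R)
E
```

```text
t 13.1 p [ 0.5118 -0.2105  0.048 ] yawz 90.72 tx [ 0.001 -0.    -1.   ] F [ 0.95 -0.77  1.15] w 0.528 q [-0.52  0.51 -0.34  0.72  0.   -0.54]
tool shift [-0.001   0.     -0.0001]
```

Request:
{"op": "arm_command", "data": {
  "plan": [
    [0.4, [0, -0.005, 0], 0],
    [0.4, [0, -0.005, 0], 0],
    [0.4, [0, -0.005, 0], 0],
    [0.4, [0, -0.005, 0], 0],
    [0.4, [0, 0, 0], 0]
  ]
}}

```text
time_s: 13.52
eef_pos: [0.5308, -0.2103, 0.048]
ee_rot: [-0.497, 0.503, -0.497, -0.503]
ft_force: [-2.5, -1.4, 4.1]
gripper_width: 0.53
```

Request:
{"op": "arm_command", "data": {
  "plan": [
    [0.4, [0, -0.004, 0], 0],
    [0.4, [0, -0.004, 0], 0],
    [0.4, [0, 0, 0], 0]
  ]
}}

```text
time_s: 13.77
eef_pos: [0.5383, -0.2102, 0.048]
ee_rot: [0.497, -0.503, 0.497, 0.503]
ft_force: [-3.8, -1.8, 6.1]
gripper_width: 0.531
```

Request:
{"op": "arm_command", "data": {
  "plan": [
    [0.4, [0, -0.004, 0], 0],
    [0.4, [0, -0.003, 0], 0],
    [0.4, [0, 0, 0], 0]
  ]
}}

```text
time_s: 14.02
eef_pos: [0.5451, -0.2101, 0.048]
ee_rot: [0.497, -0.503, 0.497, 0.503]
ft_force: [-4.7, -1.3, 5.9]
gripper_width: 0.53
```

Request:
{"op": "arm_command", "data": {
  "plan": [
    [0.4, [-0.0005, -0.002, 0], 0],
    [0.4, [0, -0.002, 0], 0],
    [0.4, [0, 0, 0], 0]
  ]
}}

```text
time_s: 14.27
eef_pos: [0.5494, -0.21, 0.0481]
ee_rot: [0.497, -0.503, 0.497, 0.503]
ft_force: [-2.9, -2.3, -0.9]
gripper_width: 0.531
```

Request:
{"op": "arm_command", "data": {
  "plan": [
    [0.4, [0, -0.002, 0], 0],
    [0.4, [0, -0.002, 0], 0],
    [0.4, [0, 0, 0], 0]
  ]
}}

```text
time_s: 14.52
eef_pos: [0.5534, -0.2099, 0.0481]
ee_rot: [0.497, -0.503, 0.497, 0.503]
ft_force: [-3.1, -2.9, -1.2]
gripper_width: 0.531
```

Request:
{"op": "arm_command", "data": {
  "plan": [
    [0.4, [0, -0.0015, 0], 0],
    [0.4, [0, -0.0015, 0], 0],
    [0.4, [0, 0, 0], 0]
  ]
}}

```text
time_s: 14.77
eef_pos: [0.5564, -0.2098, 0.0481]
ee_rot: [0.497, -0.503, 0.497, 0.503]
ft_force: [-2.6, -2.4, -2.0]
gripper_width: 0.531
```

Request:
{"op": "arm_command", "data": {
  "plan": [
    [0.4, [0, -0.001, 0], 0],
    [0.4, [0, -0.001, 0], 0],
    [0.4, [0, 0, 0], 0]
  ]
}}

```text
time_s: 15.02
eef_pos: [0.557, -0.2098, 0.048]
ee_rot: [0.496, -0.502, 0.498, 0.504]
ft_force: [-8.9, -3.8, 1.0]
gripper_width: 0.534
```

Request:
{"op": "arm_command", "data": {
  "plan": [
    [0.4, [0, -0.001, 0], 0],
    [0.4, [0, -0.001, 0], 0],
    [0.4, [0, 0, 0], 0]
  ]
}}

```text
time_s: 15.27
eef_pos: [0.5585, -0.2098, 0.0481]
ee_rot: [0.496, -0.502, 0.498, 0.504]
ft_force: [-11.5, -4.0, 3.8]
gripper_width: 0.531
```

Request:
{"op": "arm_command", "data": {
  "plan": [
    [0.4, [0, -0.001, 0], 0],
    [0.4, [0, 0, 0], 0]
  ]
}}

```text
time_s: 15.43
eef_pos: [0.5593, -0.2098, 0.048]
ee_rot: [0.496, -0.502, 0.498, 0.504]
ft_force: [-10.5, -3.5, 4.0]
gripper_width: 0.532
```

Request:
{"op": "arm_command", "data": {
  "plan": [
    [0.4, [0, -0.001, -0.0007], 0],
    [0.4, [0, -0.001, 0], 0],
    [0.4, [0, 0, 0], 0]
  ]
}}

```text
time_s: 15.68
eef_pos: [0.5617, -0.2098, 0.048]
ee_rot: [0.496, -0.502, 0.498, 0.504]
ft_force: [-8.5, -0.3, 4.2]
gripper_width: 0.533
```

Request:
{"op": "arm_command", "data": {
  "plan": [
    [0.4, [0, -0.001, 0], 0],
    [0.4, [0, -0.001, 0], 0],
    [0.4, [0, 0, 0], 0]
  ]
}}

```text
time_s: 15.93
eef_pos: [0.5635, -0.2098, 0.048]
ee_rot: [0.496, -0.502, 0.498, 0.504]
ft_force: [-10.1, -1.6, 4.0]
gripper_width: 0.529
```

Request:
{"op": "arm_command", "data": {
  "plan": [
    [0.4, [0, -0.001, 0], 0],
    [0.4, [0, 0, 0], 0],
    [0.4, [0, 0, 0], 0]
  ]
}}

```text
time_s: 16.18
eef_pos: [0.5643, -0.2098, 0.048]
ee_rot: [0.496, -0.502, 0.498, 0.504]
ft_force: [-11.9, -0.6, 4.5]
gripper_width: 0.529
```

Request:
{"op": "arm_command", "data": {
  "plan": [
    [0.4, [0, -0.001, 0], 0],
    [0.4, [0, 0, 0], 0],
    [0.4, [0, 0, 0], 0]
  ]
}}

```text
time_s: 16.43
eef_pos: [0.5651, -0.2098, 0.048]
ee_rot: [0.496, -0.502, 0.498, 0.504]
ft_force: [-12.2, -1.2, 4.4]
gripper_width: 0.526
```

Request:
{"op": "arm_command", "data": {
  "plan": [
    [0.4, [0, -0.0007, 0], 0],
    [0.4, [0, 0, 0], 0],
    [0.4, [0, 0, 0], 0]
  ]
}}

```text
time_s: 16.68
eef_pos: [0.5657, -0.2098, 0.048]
ee_rot: [0.496, -0.502, 0.498, 0.504]
ft_force: [-13.4, -1.4, 5.1]
gripper_width: 0.531
```

Request:
{"op": "arm_command", "data": {
  "plan": [
    [0.4, [0, -0.0005, 0], 0],
    [0.4, [0, 0, 0], 0],
    [0.4, [0, 0, 0], 0]
  ]
}}

```text
time_s: 16.93
eef_pos: [0.5661, -0.2098, 0.048]
ee_rot: [0.496, -0.502, 0.498, 0.504]
ft_force: [-12.8, -1.8, 5.8]
gripper_width: 0.53
```

```bash
python3 - <<'E'
from h import *
s,R=state(); shot('wrist','w11.png')
E
```

```text
t 16.93 p [ 0.5661 -0.2098  0.048 ] yawz 90.68 tx [-0.005  0.001 -1.   ] F [-12.83  -1.79   5.8 ] w 0.53 q [-0.48  0.59 -0.19  0.79 -0.   -0.49]
```

View pics/w11.png

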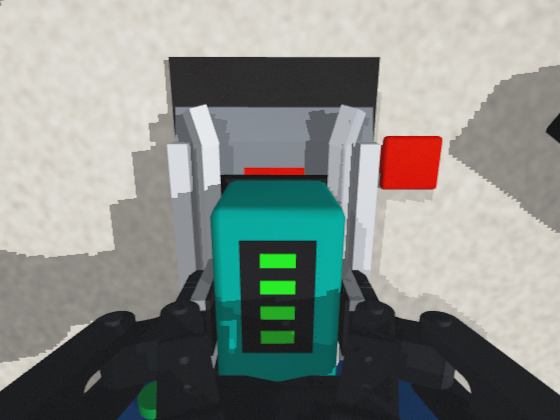

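```bash
cat >> h.py <<'E'
def pad(f):
    s,R=state(); c=shot('wrist',f); P=cloud(c)
    H,S,V=cv2.split(cv2.cvtColor(c['pixels'],cv2.COLOR_BGR2HSV))
    mm=(((H<5)|(H>175))&(S>170)&(V>80)).astype(np.uint8)
    k,l,st,ce=cv2.connectedComponentsWithStats(mm)
    for i in range(1,k):
        if st[i,4]>60: print(st[i],np.median(P[l==i],0).round(4),np.percentile(P[l==i][:,2],[5,25,75,95]).round(4))
    m=(P[...,0]>.5)&(P[...,0]<.56)&(P[...,1]<-.249)&(P[...,1]>-.259)
    print('right rail z',np.median(P[m&(P[...,2]>.02)][:,2]))
E
python3 -c "
from h import *
pad('w12.png')"
```

```text
t 16.98 p [ 0.5661 -0.2098  0.048 ] yawz 90.68 tx [-0.005  0.001 -1.   ] F [-13.15  -1.06   5.39] w 0.527 q [-0.48  0.59 -0.19  0.79 -0.   -0.49]
[ 379  136   63   53 3057] [ 0.5172 -0.1464  0.0264] [0.025  0.026  0.0269 0.0275]
[244 168  60   7 415] [ 0.5233 -0.2111  0.0216] [0.0206 0.0211 0.0219 0.0226]
right rail z 0.03545179583468866
```

Request:
{"op": "arm_command", "data": {
  "plan": [
    [0.4, [0, -0.0005, 0], 0],
    [0.4, [0, 0, 0], 0],
    [0.4, [0, 0, 0], 0]
  ]
}}

```text
time_s: 17.28
eef_pos: [0.5665, -0.2098, 0.048]
ee_rot: [0.496, -0.502, 0.498, 0.504]
ft_force: [-13.8, -1.8, 6.6]
gripper_width: 0.534
```

Request:
{"op": "arm_command", "data": {
  "plan": [
    [0.4, [0, -0.0005, 0], 0],
    [0.4, [0, 0, 0], 0],
    [0.4, [0, 0, 0], 0]
  ]
}}

```text
time_s: 17.53
eef_pos: [0.5671, -0.2097, 0.048]
ee_rot: [0.496, -0.502, 0.498, 0.504]
ft_force: [-12.7, -1.5, 5.2]
gripper_width: 0.532
```

```bash
python3 -c "
from h import *
pad('w13.png')"
```

```text
t 17.53 p [ 0.5671 -0.2097  0.048 ] yawz 90.69 tx [-0.004  0.001 -1.   ] F [-12.74  -1.49   5.17] w 0.532 q [-0.47  0.6  -0.18  0.8  -0.   -0.49]
[ 379  135   69   54 3344] [ 0.5172 -0.1469  0.0322] [0.03   0.0317 0.0327 0.0333]
[ 242  143   64   34 2107] [ 0.5182 -0.2111  0.0254] [0.0217 0.0234 0.0269 0.0279]
right rail z 0.03498014634316681
```

Request:
{"op": "arm_command", "data": {
  "plan": [
    [0.4, [0, 0.0015, 0], 0],
    [0.4, [0, 0.0015, 0], 0],
    [0.4, [-0.0005, 0, 0], 0],
    [0.4, [0, 0, 0], 0]
  ]
}}

```text
time_s: 17.92
eef_pos: [0.5666, -0.2098, 0.0482]
ee_rot: [0.497, -0.503, 0.497, 0.503]
ft_force: [0.1, 0.9, -9.6]
gripper_width: 0.529
```

```bash
python3 -c "
from h import *
pad('w14.png')"
```

```text
t 17.92 p [ 0.5666 -0.2098  0.0482] yawz 90.71 tx [-0.     0.001 -1.   ] F [ 0.13  0.91 -9.62] w 0.529 q [-0.48  0.59 -0.19  0.79  0.   -0.49]
[ 379  136   69   54 3343] [ 0.5171 -0.1468  0.0322] [0.03   0.0317 0.0327 0.0334]
[ 242  143   64   35 2142] [ 0.5179 -0.2111  0.0253] [0.0214 0.0233 0.0269 0.028 ]
right rail z 0.03513362282817663
```

Latched; force is near zero along x. Releasing and rising.

Request:
{"op": "arm_command", "data": {
  "plan": [
    [0.7, [0.0005, 0, 0], 0],
    [0.9, [0, 0, 0], 0],
    [1, [0, 0, 0], 0],
    [1, [0, 0, 0], 0],
    [1, [0, 0, 0], 0],
    [1, [0, 0, 0], 0]
  ]
}}

```text
time_s: 18.47
eef_pos: [0.5669, -0.2105, 0.0486]
ee_rot: [-0.497, 0.503, -0.497, -0.503]
ft_force: [-0.1, -0.2, 0.1]
gripper_width: 1.002
```

Request:
{"op": "arm_command", "data": {
  "plan": [
    [1, [-0.01, 0, 0], 0],
    [1, [-0.03, 0, 0], 0],
    [1, [-0.04, 0, 0], 0],
    [1, [-0.04, 0, 0], 0],
    [1, [-0.02, 0, 0], 0],
    [1, [0, 0, 0], 0],
    [1, [0, 0, 0], 0]
  ]
}}

```text
time_s: 19.05
eef_pos: [0.5675, -0.2108, 0.1905]
ee_rot: [-0.497, 0.504, -0.497, -0.502]
ft_force: [0.3, -0.3, -0.0]
gripper_width: 0.999
```

```bash
python3 -c "
from h import *
pad('w15.png')
c=shot('top','t15.png')"
```

```text
t 19.05 p [ 0.5675 -0.2108  0.1905] yawz 90.7 tx [ 0.003 -0.002 -1.   ] F [ 0.25 -0.33 -0.02] w 0.999 q [-0.48  0.46 -0.    1.1   0.   -0.49]
[334 122  37  30 989] [ 0.5174 -0.1465  0.0322] [0.0294 0.0315 0.0327 0.0334]
[260 126  35  19 646] [ 0.5179 -0.211   0.0253] [0.0215 0.0233 0.0268 0.0279]
right rail z 0.2394701069861836
```

View pics/w15.png

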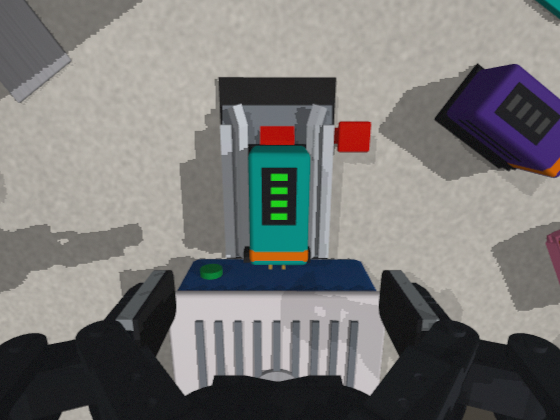

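View pics/t15.png

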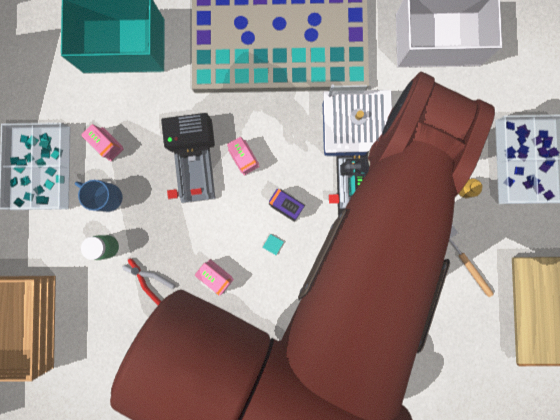

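```bash
python3 -c "
from h import *
print(manip.close_job())"
```

```text
the job is handed in; nothing more can be done
None
```

The teal battery is in the grinder's bay with the catch up behind it, and the job is handed in at about 19 s of the allowed 61 s.

- **Charger:** I pressed the red catch pad with a wrist force of about 2 N, and the battery popped out over the catch. I then gripped it, pulled it out along the rails and carried it to the grinder.
- **Grinder:** I slid the battery in with steps down to 0.5 mm at the end. The force rose to about 9–14 N over the last 12 mm against the ejector. It showed no sharp rise from the end stop.
- **Click:** The grinder's pad moved from z 26.4 mm to 32.2 mm between two steps, which is the catch coming up. I stopped pushing there, eased back until the push force was near zero, and let go.

**Last checks:**
- After release, the pad was still at 32.2 mm and the red catch was standing behind the battery.
- The fingers are clear above it, with about 0 N at the wrist.
- By eye, none of the bystanders I could see in the last top picture had moved. The arm partly covered the spatula and the weight.

**Disagreements and limits:** The top and wrist cameras differed by about 2 mm across the rails, and I followed the wrist camera, which agreed with the grip. I could not read the end-stop and catch joints directly, so the click and the unsquashed stop are judged from forces and pad height. The one rail-height reading after release (0.239 m) is not valid, because the fingers were in its window.

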